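# Time's up: zero the timer and show the strainer to the phone

### The arm

A 7-joint arm with a two-finger parallel gripper is mounted at the origin on the work surface. World frame = base frame: x ahead of the robot, y to its left, z up, the work surface at z = 0. Lengths are in m, angles in rad, forces in N, time in s.
With the tool pointing down it reaches from about 0.375 to 0.925 m from the base axis. Payload 3.1 kg.
Tool frame: the origin (TCP) lies between the finger pads; the fingertips stand 22 mm ahead of it and the grasp point (between the pads) lies 3 mm ahead of it; z points along the fingers, y is the line along which they close (so a half turn about z gives the same grasp; the last joint's range is limited). The gripper opens to 85 mm and grips with 20 to 120 N. Pads are 22 mm wide; open, the fingers measure 114 mm over their backs; the gripper's body (76 mm by 85 mm) begins 54 mm behind the grasp point. The pads swing forward as they close: fully open they stand 13 mm farther back than shut.
Start: joints at [1.017, 0.383, 0.044, 1.598, -0.018, 1.161, -0.05], TCP at [0.286, -0.584, 0.253] pointing down, gripper open.
Joint ranges: [-2.61, 2.61], [-0.41, 2.15], [-1.48, 1.57], [0, 2.5], [-1.57, 4.71], [0.05, 1.97], [-2.85, 2.85]. Speed limits (rad/s): [2.79, 2.79, 3.14, 3.14, 3.14, 3.14, 3.14].

### API

Orientations are given as a rotation vector (axis times angle).
In Python, from cell import get_obs, eyes, manip gives the robot as it stands.
- The arm moves only by the shell command python3 -m jog 'ROWS' [OPENING] [FORCE]. ROWS is JSON, a list that holds one entry, the list of rows, each a list of 6 numbers: the shift along the tool's x, y, z in m, then the turn, a rotation vector about the tool's x, y, z in degrees. A call has 1 to 5 rows; each row is the pose to reach, as a shift and turn from the pose commanded when the call began, along the tool's axes at that moment; what a row does not reach only later rows make up. A row lasts 1/8 s, in which the tool goes at most 62.5 mm and 10.7 degrees, less where a joint would pass 70% of its speed; a pose out of reach is approached as far as the arm can. A call with a gripper value outside its range is refused whole. OPENING is the opening, from 0 (shut) to 1 (fully open), set as the call begins (- or left out, the last holds). The fingers move at their own pace and stop on an object; FORCE is the grip in N (left out, the last holds). Time passes only in rows, so rows that repeat a pose let the fingers close. It gives the time, the measured TCP pose, the force, the opening and the grip force at its end, in the units of the state.
- get_obs(): the state, without advancing time (a new reading comes with each control period).
- eyes.grab_frame(name): name is "scene" or "top" or "wrist"; returns a dict with "frame" (420x560x3 uint8, blue, green, red), "camera_matrix" (3x3 intrinsics, pixels), "distortion" ([k1, k2, p1, p2, k3] as OpenCV has them; the pictures are not rectified), "extrinsics" (4x4, takes a point from world to camera coordinates); the wrist camera has in their place "mount" (4x4, takes a point from camera to tool coordinates, whose origin is the TCP and whose axes are the flange's). Camera axes: x right, y down, z forward; pixel columns grow to the right and rows downward; lengths in m; the calibration is good to about 2 mm. A picture is of the moment at which its call begins: read the wrist's pose just before it. There is no depth.
- manip.hand_in(): hands the job in; it is judged then, once.
Trained networks look in a picture, given as the dict that the camera call returned (one of the last four; its "shot" number tells which), for a name from the list of things; names that differ only in an ending like _2 or _b are one class to them, and where a whole thing is asked for, a point or a joint stands for the part that bears it (a point fixed in the world has none). Each returns a list of dicts, best first, with "score" (0 to 1); they miss things now and then, are a little off and sometimes report something else, mostly with a low value. They report only what shows in the picture. A call takes as long as a camera call.
- eyes.search_frame(picture, thing): "xy" ([column, row] in pixels, amid what is visible of it).
- eyes.spot_point(picture, thing): "xy" ([column, row] in pixels: a listed point, or the origin of a listed thing).
The state is a dict: "clock": time; "q": joint angles; "qvel": joint speeds; "effort": joint torques, N m; "position": TCP position; "tcp_rot": TCP orientation; "force": force on the tool from outside, world axes, zero at the start; "torque": the same for the moment, N m; "opening": opening from 0.0 (shut) to 1.0 (fully open); "finger_force": force on a finger pad.
Only numpy, scipy, OpenCV 4.12 (cv2) and the standard library are available. Lean on these libraries where they do the work, as an engineer would, in place of code of your own. Each camera call takes 0.05 s, during which the arm holds its last target. There are 200 camera calls.

### The job

The tea strainer has stood its time in the mug. First turn the timer's knob until its red pointer reads zero (lined up with the red mark), then lift the strainer out, leaving the mug standing where it is and the other things undisturbed. Finish while still holding the strainer still and upright for the phone camera: centred over the pink ring on the mat, its underside 15 cm above the worktop, with the black bar broadside to the phone (parallel to the phone's face); do not put it down or let go.

Things in the scene. Friction and masses are not known exactly. Their poses are not given: they have to be found in the camera images.
- timer: Fixed white round twist timer, 100 mm across, its flat face 29 mm above the worktop, with small black marks and one larger red zero mark at the rim. Origin: centre of its underside; its x axis points from the centre to the red zero mark, z up.
- timer_grip (a point): Point on the timer knob's turning axis, 50 mm above the worktop. The white knob is an upright bar 56 mm long, 15 mm wide, reaching from 32 to 58 mm above the worktop, with a red line on top from its middle to the pointing end. Grip it across its 15 mm width.
- timer_knob (a joint): Angle of the timer knob in rad: 0 when the red pointer is at the red zero mark (bar along the timer's x axis), growing clockwise seen from above; the bar lies at the timer's yaw minus this angle. Starts between 0.45 and 1.35, turns on past zero (stop at -0.7), stays where it is left, takes about 0.04 N m to turn.
- mug: The loose grey-blue mug that the strainer stands in: 84 mm across at the rim, 90 mm high, wall 4 mm, handle on its +y side, 0.35 kg. Origin: centre of its underside.
- strainer: Loose steel tea strainer, about 0.12 kg: round basket 62 mm across, flange 94 mm across resting on the mug's rim (flange top 59 mm above the strainer's underside; 7 mm side play in the mug). On two thin posts above it a black bar along the strainer's y axis, its centre 102 mm above the underside. Origin: centre of the underside, 35 mm above the worktop while in the mug; z up.
- strainer_bar (a point): Centre of the strainer's black bar (84 mm long, 12 mm wide, 14 mm high, posts 74 mm apart, 36 mm of free height below it), 102 mm above the strainer's underside on its axis, 137 mm above the worktop while in the mug. Grip here from above, across the 12 mm width.
- photo_stand: Fixed slate-grey mat, 170 x 170 x 3 mm, pink ring (80 mm across) at its middle, and a black phone on an aluminium stand standing sideways just past its +y edge. The phone's lens face is 140 mm from the ring's centre and looks along -y at the ring; phone 155 mm wide, upright, parallel to the x axis, top 173 mm above the worktop. Origin: centre of the mat's underside, on the worktop; z up.
- ring_mark (a point): Centre of the pink ring on the mat's top, 3 mm above the worktop.
- spare_mug: A second, empty mug just like the first (84 mm across, 90 mm high). Leave alone. Origin: centre of its underside.
- caddy: Green tea tin, 72 mm across, 120 mm high. Leave alone. Origin: centre of its underside.
- soap: Turquoise bottle, 56 mm across, 130 mm high. Leave alone. Origin: centre of its underside.
- spoon: Steel spoon lying on the worktop, 150 mm long. Leave alone. Its length is its x axis; origin: middle of its length, underside.

How it is judged:
By the outcome, as a careful person would: the job done as asked, in the order asked, and still so for the second after the job is handed in, while the arm keeps its last pose, push and grip.
It also fails if it takes over 64 s, if anything falls off the work surface, if the arm or the gripper's body presses on something with over 40 N, if the wrist force passes 120 N, or if a joint passes its speed limit or range.

## Working session

There is one attempt and no reset: what is moved stays moved. The work goes in short steps, Python scripts to look and compute and a shell command to move; the robot and the scene stay as the last step left them, time stands still between calls to the robot, and variables do not carry over. Pictures are saved under pics/ and viewed, at most 10 in all, crops included, and the job is handed in when it is done.

```bash
mkdir -p pics; ls; cat > h.py <<'E'
import numpy as np, cv2
from scipy.spatial.transform import Rotation as R
from cell import get_obs, eyes, manip
def grab(n):
    o=get_obs(); p=eyes.grab_frame(n)
    if n=="wrist":
        T=np.eye(4);T[:3,:3]=R.from_rotvec(o["tcp_rot"]).as_matrix();T[:3,3]=o["position"]
        p["E"]=np.linalg.inv(T@np.array(p["mount"]))
    else: p["E"]=np.array(p["extrinsics"])
    return p
def ray(p,xy):
    u=cv2.undistortPoints(np.array([[xy]],float),np.array(p["camera_matrix"]),np.array(p["distortion"]))[0,0]
    W=np.linalg.inv(p["E"]); d=W[:3,:3]@np.array([u[0],u[1],1]); return W[:3,3],d/np.linalg.norm(d)
def atz(p,xy,z):
    c,d=ray(p,xy); return c+d*(z-c[2])/d[2]
def tri(rs):
    A=0;b=0
    for c,d in rs:
        M=np.eye(3)-np.outer(d,d);A=A+M;b=b+M@c
    x=np.linalg.solve(A,b); return x,[np.linalg.norm(np.cross(x-c,d)) for c,d in rs]
def proj(p,X):
    E=p["E"];return cv2.projectPoints(np.array(X,float).reshape(-1,3),cv2.Rodrigues(E[:3,:3])[0],E[:3,3],np.array(p["camera_matrix"]),np.array(p["distortion"]))[0][:,0]
E
cat > a.py <<'E'
from h import *
P={n:grab(n) for n in("scene","top","wrist")}
for n in("scene","top"):cv2.imwrite(f"pics/{n}0.png",P[n]["frame"])
np.set_printoptions(precision=4,suppress=True)
o=get_obs();print(o["clock"],o["position"],o["tcp_rot"],o["opening"])
for t in["timer","timer_grip","mug","strainer","strainer_bar","photo_stand","ring_mark","spare_mug","caddy","soap","spoon"]:
    rs=[]
    for n in P:
        r=eyes.spot_point(P[n],t)[:2]
        print(t,n,[(np.round(k["xy"],1).tolist(),round(k["score"],2)) for k in r])
        if r and r[0]["score"]>.4: rs.append(ray(P[n],r[0]["xy"]))
    if len(rs)>1:print("   ",*tri(rs))
E
python3 a.py
```

```text
pics
0.15 [ 0.2858 -0.583   0.2522] [-3.0584 -0.7094  0.0009] 1.00052046618749
timer scene [([209.7, 192.1], 0.58)]
timer top [([397.1, 220.8], 0.91)]
timer wrist []
    [ 0.5011 -0.3083  0.0108] [np.float64(0.00279410453238516), np.float64(0.0027941045323851693)]
timer_grip scene [([204.3, 179.6], 0.79)]
timer_grip top [([404.6, 221.2], 0.6)]
timer_grip wrist []
    [ 0.502  -0.3194  0.0457] [np.float64(0.0011427939546928769), np.float64(0.0011427939546928734)]
mug scene [([231.5, 237.2], 0.68)]
mug top []
mug wrist []
strainer scene [([232.2, 225.4], 0.91), ([173.5, 232.7], 0.36)]
strainer top [([318.9, 188.7], 0.8)]
strainer wrist []
    [ 0.5867 -0.109   0.0428] [np.float64(0.0013914024293366532), np.float64(0.0013914024293365623)]
strainer_bar scene [([228.3, 191.6], 0.75)]
strainer_bar top [([322.6, 185.9], 0.56)]
strainer_bar wrist []
    [ 0.5856 -0.1108  0.1335] [np.float64(0.0011846181416603654), np.float64(0.001184618141660286)]
photo_stand scene [([410.8, 321.1], 0.57), ([210.3, 192.6], 0.31)]
photo_stand top [([148.7, 221.3], 0.64)]
photo_stand wrist []
    [ 0.5176  0.3
[... 388 characters left out ...]
re_mug wrist []
    [ 0.6378  0.0498 -0.0061] [np.float64(0.000667966379326323), np.float64(0.0006679663793263898)]
caddy scene [([171.7, 234.7], 0.83), ([268.0, 285.6], 0.2)]
caddy top [([367.6, 157.6], 0.74)]
caddy wrist []
    [ 0.6714 -0.2453 -0.0102] [np.float64(0.0008376188363806344), np.float64(0.0008376188363808942)]
soap scene [([318.4, 353.7], 0.76)]
soap top [([178.5, 152.8], 0.84)]
soap wrist []
    [ 0.6974  0.2529 -0.0041] [np.float64(2.8772780907577844e-06), np.float64(2.8772780907214365e-06)]
spoon scene [([322.8, 233.4], 0.73)]
spoon top [([267.5, 256.2], 0.66)]
spoon wrist []
    [ 0.4187  0.0259 -0.0013] [np.float64(0.002197210429380217), np.float64(0.0021972104293802707)]
```

```bash
python3 -c "
import cv2
for n in('scene','top'):
    f=cv2.imread(f'pics/{n}0.png')
    if n=='top': f=cv2.resize(f[130:290,80:440],None,fx=2.2,fy=2.2,interpolation=cv2.INTER_CUBIC)
    cv2.imwrite(f'pics/{n}0b.png',f)
"
```

```text
(no output)
```

View pics/scene0.png

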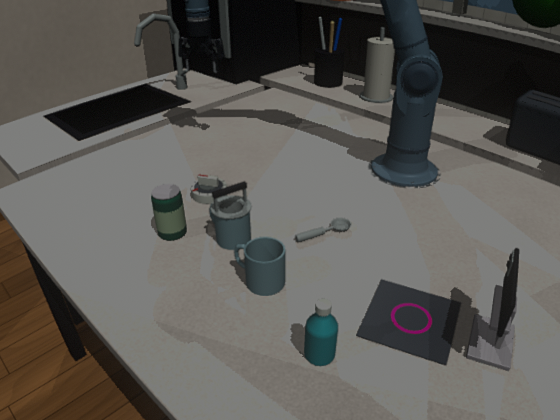

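View pics/top0b.png

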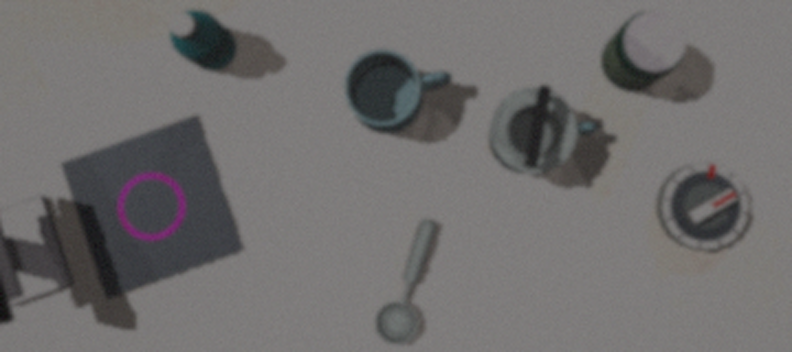

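The scene view shows all the objects, with the arm base at the back. In the top crop the timer is at (705,207), its red mark at (712,172) and its pointer running toward (735,195). The strainer bar runs from (543,90) to (532,165), and the mat corners are at (62,163), (197,116), (243,248) and (108,297).

```bash
cat >> h.py <<'E'
np.set_printoptions(precision=4,suppress=True)
def yaw_tool():  # yaw of tool x axis in world
    m=R.from_rotvec(get_obs()["tcp_rot"]).as_matrix(); return np.degrees(np.arctan2(m[1,0],m[0,0])),np.degrees(np.arctan2(m[1,1],m[0,1]))
def delta(X,clos=None,o=None):
    """shift & turn in tool axes to put TCP at X, pointing down, closing line (tool y) along world yaw clos deg"""
    o=o or get_obs(); m=R.from_rotvec(o["tcp_rot"]).as_matrix()
    s=m.T@(np.array(X)-o["position"]); out=[s*1000]
    if clos is not None:
        for k in(0,180):
            c=np.radians(clos+k); y=np.array([np.cos(c),np.sin(c),0]); z=np.array([0,0,-1.])
            M=np.c_[np.cross(y,z),y,z]; out.append(np.degrees(R.from_matrix(m.T@M).as_rotvec()))
    print("shift mm",out[0],"turn",*out[1:],"q7",np.degrees(o["q"][6]))
E
python3 - <<'E'
from h import *
p=grab("top")
f=p["frame"].astype(int);b,g,r=f[...,0],f[...,1],f[...,2]
m=((r-g>30)&(r-b>30)).astype(np.uint8)
n,l,s,c=cv2.connectedComponentsWithStats(m)
for i in range(1,n):
    if s[i,4]>3: print(s[i],c[i],atz(p,c[i],.029),atz(p,c[i],.058))
cs=[(80+u/2.2,130+v/2.2) for u,v in[(62,163),(197,116),(243,248),(108,297)]]
X=np.array([atz(p,q,.003) for q in cs]);print(X,X.mean(0))
e=[X[0]-X[3],X[1]-X[2],]
for v in[X[1]-X[0],X[2]-X[3],X[3]-X[0],X[2]-X[1]]:print(np.degrees(np.arctan2(v[1],v[0])),np.linalg.norm(v))
B=[atz(p,(80+u/2.2,130+v/2.2),.144) for u,v in[(543,90),(532,165)]];print("bar",B,np.degrees(np.arctan2(*(B[0]-B[1])[[1,0]])))
print(yaw_tool(),p["camera_matrix"][0]); delta([.502,-.318,.25],0)
w=grab("wrist");print(w["mount"])
E
```

```text
[57 31  4  2  4] [58.5 31.5] [1.0163 0.5515 0.029 ] [1.001  0.5351 0.058 ]
[96 31  5  3  7] [97.5714 32.4286] [1.0113 0.4502 0.029 ] [0.9961 0.4367 0.058 ]
[106  31   8   6  25] [109.32  33.44] [1.0078 0.4198 0.029 ] [0.9927 0.4071 0.058 ]
[114  31   6   6  15] [117.      33.4667] [1.0072 0.3998 0.029 ] [0.9922 0.3878 0.058 ]
[72 33  2  5  5] [72.2 35. ] [1.0061 0.516  0.029 ] [0.9911 0.5006 0.058 ]
[155  33   4   5   7] [156.4286  34.8571] [1.0008 0.2975 0.029 ] [0.9859 0.2884 0.058 ]
[165  33   2   5   6] [165.6667  34.8333] [1.0002 0.2735 0.029 ] [0.9853 0.2651 0.058 ]
[57 34  5 23 51] [58.3922 45.0392] [0.9804 0.5518 0.029 ] [0.9661 0.5353 0.058 ]
[99 35  2  3  4] [99.25 35.75] [1.0023 0.4459 0.029 ] [0.9874 0.4325 0.058 ]
[207  35   3   2   4] [208.   35.5] [0.9953 0.1637 0.029 ] [0.9806 0.1585 0.058 ]
[160  36   4   3   6] [161.6667  37.3333] [0.9938 0.284  0.029 ] [0.9792 0.2753 0.058 ]
[104  39  18  17 133] [112.7444  47.0902] [0.9714 0.4111 0.029 ] [0.9574 0.3987 0.058 ]
[190  38   8   3  10] [193.5  39.4] [0.9861 0.2015 0.029 ] [0.9716 0.1952 0.058 ]
[361  38   3   4   6] [
[... 1325 characters left out ...]
754 0.003 ]
 [0.4601 0.2227 0.003 ]
 [0.4069 0.3819 0.003 ]] [0.5127 0.329  0.003 ]
-72.12015943305757 0.16861227867215836
-71.51495819194605 0.16786301070790846
-161.26706480907524 0.16793190156908522
-161.51954373515846 0.16614935338549527
bar [array([ 0.6172, -0.1194,  0.144 ]), array([ 0.5407, -0.1058,  0.144 ])] -10.107172444728858
(np.float64(26.11863476242986), np.float64(-63.881365103506255)) [396.0023   0.     277.875 ]
shift mm [ 310.7297 -143.4841    3.2746] turn [ -0.0002  -0.0043 -63.8814] [ -0.0048   0.0002 116.1186] q7 -2.8595182306680593
[[ 0.0002 -0.9557 -0.2942  0.0749]
 [ 1.      0.0003 -0.0004  0.0002]
 [ 0.0004 -0.2942  0.9557 -0.121 ]
 [ 0.      0.      0.      1.    ]]
```

```bash
python3 -m jog '[[[60,-27,0,0,0,10],[120,-55,0,0,0,20],[180,-82,0,0,0,30],[235,-108,0,0,0,40],[280,-129,0,0,0,50]]]' 1 | head -c 600
```

```text
clock: 2.52
position: [0.4815, -0.3456, 0.2536]
tcp_rot: [3.074, -0.645, 0.001]
force: [0.4, -0.1, -0.3]
opening: 0.999
finger_force: 0.0
```

The rows are in metres and I typed millimetres; the per-row cap limited the move, and it ended where intended. From here on I use metres. Next I look with the wrist camera.

```bash
cat > t.py <<'E'
from h import *
import sys
w=grab("wrist");cv2.imwrite(f"pics/{sys.argv[1]}.png",w["frame"])
print(yaw_tool())
f=w["frame"].astype(int);b,g,r=f[...,0],f[...,1],f[...,2]
m=((r-g>40)&(r-b>40)).astype(np.uint8)
n,l,s,c=cv2.connectedComponentsWithStats(m)
for i in range(1,n):
    if s[i,4]>15:print(s[i],c[i],atz(w,c[i],.029),atz(w,c[i],.058))
for t,z in(("timer",0),("timer_grip",.05),("strainer_bar",.137)):
    for k in eyes.spot_point(w,t)[:2]:print(t,k["xy"],k["score"],atz(w,k["xy"],z))
E
python3 t.py w1
```

```text
(np.float64(-23.220265649376977), np.float64(-113.21893799485667))
[230 131  11  18 136] [234.8088 140.1324] [ 0.5367 -0.3207  0.029 ] [ 0.5379 -0.3253  0.058 ]
[240 162  21  26 175] [250.0171 174.72  ] [ 0.4995 -0.3197  0.029 ] [ 0.5037 -0.3244  0.058 ]
timer [245.4, 172.2] 0.77 [ 0.4998 -0.3116  0.    ]
timer_grip [242.7, 181.3] 0.59 [ 0.4996 -0.314   0.05  ]
```

View pics/w1.png

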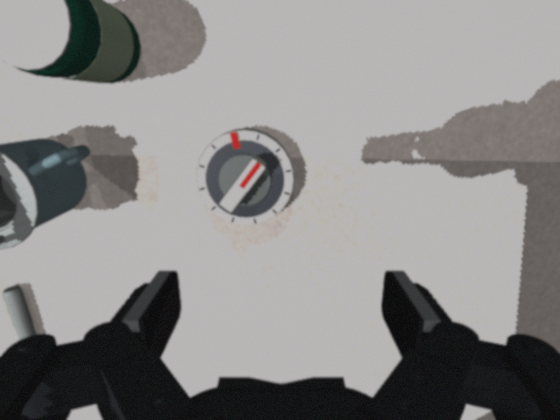

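The timer is at about (245,177), with its red mark at (235,140) and the bar running from (225,208) to (262,162), red line included. The path down is clear. Next I get the bar axis and the centre precisely.

```bash
cat > k.py <<'E'
from h import *
import sys
def knob(w,z=.058):
    f=w["frame"].astype(int);b,g,r=f[...,0],f[...,1],f[...,2]
    m=((r-g>30)&(r-b>30)).astype(np.uint8)
    n,l,s,c=cv2.connectedComponentsWithStats(m); res=[]
    for i in range(1,n):
        if s[i,4]<40: continue
        yx=np.argwhere(l==i)
        for zz in(.029,.058):
            X=np.array([atz(w,(u,v),zz)[:2] for v,u in yx]); mu=X.mean(0); U,S,V=np.linalg.svd(X-mu)
            d=V[0]; t=(X-mu)@d
            print("red",s[i],zz,mu,"axis",np.degrees(np.arctan2(d[1],d[0])),"len",np.ptp(t),"wid",np.ptp((X-mu)@V[1]))
    # white bar: bright, min-area rect near line
    gray=f.mean(2)
    return gray
if __name__=="__main__":
    w=grab("wrist"); gray=knob(w)
    # dark dial ring -> ellipse fit
    x0,y0,x1,y1=map(int,sys.argv[1:5])
    sub=(gray[y0:y1,x0:x1]<120).astype(np.uint8)
    cs,_=cv2.findContours(sub,cv2.RETR_EXTERNAL,cv2.CHAIN_APPROX_NONE)
    c=max(cs,key=cv2.contourArea); (cx,cy),ax,an=cv2.fitEllipse(cv2.convexHull(c))
    print("dial",cx+x0,cy+y0,ax,atz(w,(cx+x0,cy+y0),.029))
E
python3 k.py 195 125 300 230
```

```text
red [231 131  11  18 148] 0.029 [ 0.5367 -0.3206] axis 168.12020495882166 len 0.017177145619789287 wid 0.008409478570748738
red [231 131  11  18 148] 0.058 [ 0.5379 -0.3251] axis 168.12020495882166 len 0.015734997035735797 wid 0.007703440566421521
red [240 161  22  27 200] 0.029 [ 0.4994 -0.3196] axis 119.03080055547511 len 0.031797000920923746 wid 0.00655860061197821
red [240 161  22  27 200] 0.058 [ 0.5037 -0.3242] axis 119.03080055547511 len 0.029127407213664976 wid 0.006007957519389
dial 244.97747039794922 175.1818962097168 (76.01522827148438, 84.38423156738281) [ 0.501 -0.314  0.029]
```

```bash
python3 -c "
from h import *
delta([.498,-.3125,.15],-151)"
```

```text
shift mm [  2.5796 -39.0644 103.2619] turn [ 0.0497 -0.0052 37.7228] [   0.0067    0.064  -142.2771] q7 -81.1391308397363
```

```bash
python3 -m jog '[[[0.001,-0.01,0.025,0,0,10],[0.002,-0.02,0.05,0,0,20],[0.0026,-0.03,0.075,0,0,30],[0.0026,-0.039,0.1,0,0,37.7],[0.0026,-0.039,0.1,0,0,37.7]]]' 1; python3 k.py 0 0 560 420; python3 -c "
from h import *
w=grab('wrist');print(proj(w,[[.498,-.3125,.058],[.498,-.3125,.029],[.498,-.3125,.05]]));cv2.imwrite('pics/w2.png',w['frame'])
delta([.498,-.3125,.055],-151)
k=eyes.spot_point(w,'timer_grip');print(k, [atz(w,i['xy'],.05) for i in k])"
```

```text
clock: 3.4
position: [0.4954, -0.3128, 0.151]
tcp_rot: [2.705, -1.596, -0.009]
force: [0.4, 0.3, 0.2]
opening: 1.004
finger_force: 0.0
red [222 163  25  22 269] 0.029 [ 0.537  -0.3206] axis 167.46339135121647 len 0.016921092511784197 wid 0.008240850190124157
red [222 163  25  22 269] 0.058 [ 0.5364 -0.3276] axis 167.4633913512165 len 0.014899189955215771 wid 0.007256150410479001
red [273 181  10  44 395] 0.029 [ 0.4999 -0.3167] axis 118.41675757334407 len 0.03263413131642488 wid 0.006494320572223565
red [273 181  10  44 395] 0.058 [ 0.5038 -0.3241] axis 118.41675757334403 len 0.02873467662730729 wid 0.00571831374175398
dial 279.35137939453125 385.8842468261719 (291.69000244140625, 583.497802734375) [ 0.4177 -0.1709  0.029 ]
[[277.1496 223.1849]
 [277.4448 210.1445]
 [277.2379 219.2819]]
shift mm [-1.6028 -1.6568 98.844 ] turn [ 0.0373 -0.0634 -0.0962] [ -0.0995  -0.0585 179.9038] q7 -120.85495130823332
[] []
```

View pics/w2.png

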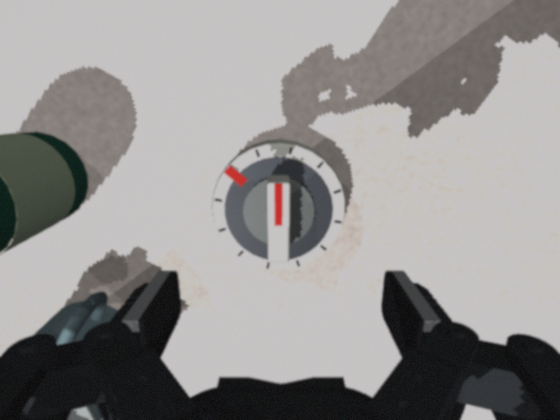

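The bar stands upright in the image at column 278 between the pads, with its middle near (277,224) as predicted. I descend and grip.

```bash
python3 -m jog '[[[-0.001,-0.001,0.03,0,0,0],[-0.0016,-0.0016,0.06,0,0,0],[-0.0016,-0.0016,0.08,0,0,0],[-0.0016,-0.0016,0.0965,0,0,0],[-0.0016,-0.0016,0.0965,0,0,0]]]' 0.5; python3 -m jog '[[[0,0,0,0,0,0],[0,0,0,0,0,0],[0,0,0,0,0,0],[0,0,0,0,0,0],[0,0,0,0,0,0]]]' 0 40;python3 -m jog '[[[0,0,0,0,0,0],[0,0,0,0,0,0]]]'; python3 -c "
from h import *
print(yaw_tool())"
```

```text
clock: 4.18
position: [0.4981, -0.3102, 0.0559]
tcp_rot: [2.706, -1.596, -0.003]
force: [0.1, -0.5, -0.3]
opening: 0.499
finger_force: 0.0
clock: 4.8
position: [0.4975, -0.3121, 0.058]
tcp_rot: [2.703, -1.597, -0.001]
force: [-4.8, -2.2, 5.3]
opening: 0.166
finger_force: 42.3
clock: 5.05
position: [0.4975, -0.3121, 0.0581]
tcp_rot: [2.703, -1.597, -0.001]
force: [-4.2, 0.3, 5.8]
opening: 0.173
finger_force: 42.3
(np.float64(-61.13912417119734), np.float64(-151.1392240263582))
```

```bash
python3 -m jog '[[[0,0,-0.001,0,0,-10],[0,0,-0.001,0,0,-20],[0,0,-0.001,0,0,-30],[0,0,-0.001,0,0,-40],[0,0,-0.001,0,0,-49]]]'; python3 -m jog '[[[0,0,0,0,0,0],[0,0,0,0,0,0]]]'; python3 k.py 0 0 560 420;python3 -c "
from h import *
print(yaw_tool(), get_obs()['torque'])"
```

```text
clock: 5.68
position: [0.4973, -0.3122, 0.0581]
tcp_rot: [3.123, -0.325, -0.002]
force: [-2.9, -3.4, 0.4]
opening: 0.166
finger_force: 41.5
clock: 5.92
position: [0.4974, -0.3122, 0.0581]
tcp_rot: [3.121, -0.337, -0.002]
force: [-3.7, -4.3, 2.0]
opening: 0.165
finger_force: 41.8
red [272 167  18  37 660] 0.029 [ 0.5367 -0.3209] axis 167.6747240573112 len 0.016338618805867546 wid 0.007639336486023945
red [272 167  18  37 660] 0.058 [ 0.5433 -0.3223] axis 167.6747240573112 len 0.013180636134453569 wid 0.006162780081188757
red [274 237  15  67 903] 0.029 [ 0.4966 -0.3125] axis 168.0562609878693 len 0.03506601474748141 wid 0.006716418493967329
red [274 237  15  67 903] 0.058 [ 0.511  -0.3155] axis 168.0562609878693 len 0.028288338602155974 wid 0.005418246753140862
dial 280.97186279296875 105.92208862304688 (154.95289611816406, 164.60838317871094) [ 0.5696 -0.3283  0.029 ]
(np.float64(-12.320183803381866), np.float64(-102.32002061314232)) [-0.6906  0.9104  0.0327]
```

The pointer reads zero to about 0.5°. I release and lift clear.

```bash
python3 -m jog '[[[0,0,0,0,0,0],[0,0,0,0,0,0],[0,0,0,0,0,0]]]' 0.5 20; python3 -m jog '[[[0,0,-0.04,0,0,0],[0,0,-0.09,0,0,0],[0,0,-0.14,0,0,0],[0,0,-0.19,0,0,0],[0,0,-0.19,0,0,0]]]' 1; python3 k.py 0 0 560 420;python3 -c "
from h import *
print(yaw_tool()); w=grab('wrist')
for t in('timer_grip','strainer_bar'):
  k=eyes.spot_point(w,t);print(k, [atz(w,i['xy'],.137) for i in k])
delta([.5856,-.1108,.26],-100)
cv2.imwrite('pics/w3.png',w['frame'])"
```

```text
clock: 6.35
position: [0.5, -0.3093, 0.058]
tcp_rot: [-3.124, 0.329, -0.002]
force: [0.4, 0.0, 0.0]
opening: 0.502
finger_force: 0.0
clock: 6.98
position: [0.5026, -0.3114, 0.254]
tcp_rot: [3.12, -0.329, 0.018]
force: [0.7, 0.6, -1.1]
opening: 1.003
finger_force: 0.0
red [278 139   9  19 155] 0.029 [ 0.5367 -0.3208] axis 168.3904831514682 len 0.017706151102793492 wid 0.008015148593852585
red [278 139   9  19 155] 0.058 [ 0.5399 -0.3213] axis 168.39048315146817 len 0.016225901454753267 wid 0.007345075193023581
red [279 165   7  31 206] 0.029 [ 0.5047 -0.3141] axis 167.363381064472 len 0.03106973185461826 wid 0.00638626295576568
red [279 165   7  31 206] 0.058 [ 0.5105 -0.3152] axis 167.363381064472 len 0.028472275220734106 wid 0.005852365812468691
dial 297.04473876953125 326.32318115234375 (320.71868896484375, 665.716796875) [ 0.3327 -0.2954  0.029 ]
(np.float64(-12.046700509339246), np.float64(-102.04721335001462))
[{'xy': [283.7, 188.6], 'score': 0.9}] [array([ 0.5188, -0.3168,  0.137 ])]
[] []
shift mm [  44.2273 -212.5614  -13.8694] turn [-0.07    0.1698 -2.0536] [  0.2637   0.1087 177.9462] q7 -76.0406104337989
```

View pics/w3.png

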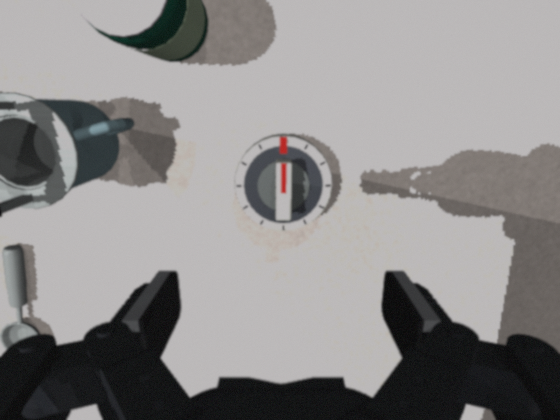

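The pointer lines up with the red mark, both at column 283. Next I move to above the strainer.

```bash
python3 -m jog '[[[0.009,-0.043,-0.01,0,0,0],[0.018,-0.085,-0.02,0,0,0],[0.027,-0.127,-0.03,0,0,0],[0.036,-0.17,-0.036,0,0,-1],[0.044,-0.212,-0.036,0,0,-2]]]' 1; python3 -m jog '[[[0,0,0,0,0,0]]]';cat > b.py <<'E'
from h import *
import sys
w=grab('wrist');cv2.imwrite(f'pics/{sys.argv[1]}.png',w['frame']);t=grab('top')
print(yaw_tool())
rs=[]
for p in(w,t,grab('scene')):
  k=eyes.spot_point(p,'strainer_bar')[:1];print([(i['xy'],i['score'],atz(p,i['xy'],.137)) for i in k])
  if k: rs.append(ray(p,k[0]['xy']))
if len(rs)>1: print(tri(rs))
g=w['frame'].astype(int).max(2)
m=(g<55).astype(np.uint8)
n,l,s,c=cv2.connectedComponentsWithStats(m)
for i in range(1,n):
  if 200<s[i,4]<20000 and s[i,1]<260:
    ct,_=cv2.findContours((l==i).astype(np.uint8),cv2.RETR_EXTERNAL,cv2.CHAIN_APPROX_NONE)
    r=cv2.minAreaRect(ct[0]); bx=cv2.boxPoints(r); X=np.array([atz(w,q,.144) for q in bx])
    e=max([X[1]-X[0],X[2]-X[1]],key=np.linalg.norm)
    print(s[i],r,X.mean(0),np.degrees(np.arctan2(e[1],e[0])),np.linalg.norm(e))
E
python3 b.py w4
```

```text
clock: 7.8
position: [0.586, -0.1105, 0.2821]
tcp_rot: [-3.129, 0.275, 0.004]
force: [0.2, -0.1, -0.1]
opening: 1.001
finger_force: 0.0
clock: 7.92
position: [0.5866, -0.1055, 0.2816]
tcp_rot: [-3.127, 0.261, 0.005]
force: [0.4, -0.5, -0.4]
opening: 1.0
finger_force: 0.0
(np.float64(-9.986476782024388), np.float64(-99.98638481575372))
[([292.2, 204.4], 0.93, array([ 0.5825, -0.1137,  0.137 ]))]
[]
[([228.7, 190.8], 0.76, array([ 0.5869, -0.1093,  0.137 ]))]
(array([ 0.5822, -0.114 ,  0.1333]), [np.float64(0.0008556709440336215), np.float64(0.0008556709440338026)])
[380  36  41  72 461] ((394.22235107421875, 76.06027221679688), (75.2618637084961, 27.479955673217773), 69.6235580444336) [ 0.6646 -0.1989  0.144 ] -162.88137704108945 0.05144838187375333
[  88  125   51   63 1036] ((106.07469940185547, 162.43331909179688), (69.6026382446289, 40.77042770385742), 66.68228912353516) [0.6395 0.0194 0.144 ] -172.62900311457128 0.049962120450331715
[ 263  151   38  104 1553] ((280.22344970703125, 201.99887084960938), (36.03121566772461, 103.24698638916016), 2.436648368835449) [ 0.5862 -0.1046  0.144 ] -12.770046468491337 0.08338795130478814
[443 190  40  35 643] ((464.1432189941406, 204.37921142578125), (37.776397705078125, 32.0050048828125), 12.994616508483887) [ 0.5624 -0.2461  0.144 ] -112.15842600035784 0.030370358549021703
```

View pics/w4.png

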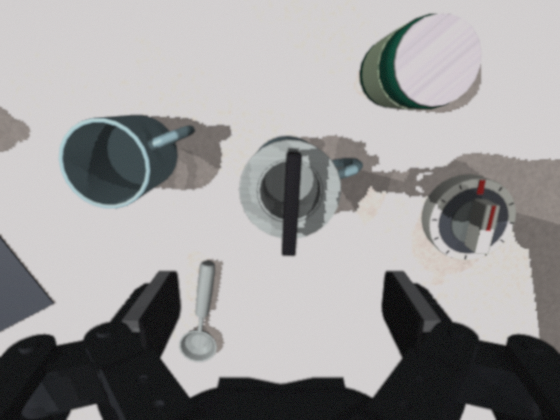

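The bar runs from (294,151) to (288,255) with its centre at about (291,203), tilted a few degrees from the tool axis. The pads are clear of the neighbouring objects. I fit its axis and work out the approach.

```bash
cat > c.py <<'E'
from h import *
def bar(w,r0,r1,c0,c1,z=.144):
    g=w['frame'].astype(int).max(2); P=[]
    for v in range(r0,r1):
        u=np.where(g[v,c0:c1]<60)[0]
        if len(u)>3: P.append((c0+u.mean(),v))
    P=np.array(P); k=np.polyfit(P[:,1],P[:,0],1); k=np.polyfit(P[abs(np.polyval(k,P[:,1])-P[:,0])<3][:,1],P[abs(np.polyval(k,P[:,1])-P[:,0])<3][:,0],1)
    A=[atz(w,(np.polyval(k,v),v),z) for v in(P[0,1],P[-1,1])]
    d=A[0]-A[1]; y=np.degrees(np.arctan2(d[1],d[0])); print("bar mid",(A[0]+A[1])/2,"yaw",y,"len",np.linalg.norm(d)); return y
if __name__=="__main__":
    w=grab('wrist'); y=bar(w,145,262,282,304)
    delta([.5825,-.1135,.140],y-90)
E
python3 c.py
```

```text
bar mid [ 0.5986 -0.1194  0.144 ] yaw -10.390435927314428 len 0.05192734698147596
shift mm [ -2.8986  -0.0889 143.28  ] turn [0.0339 0.0541 0.1433] [  -0.0849    0.0531 -179.8567] q7 -96.52950034714522
```

```bash
sed -i 's/<60/<85/' c.py; python3 c.py; python3 -c "
from h import *
o=get_obs();print(o['position'],o['qvel']);w=grab('wrist');g=w['frame'].max(2)
for v in range(150,262,15):print(v,g[v,276:308])
print([ (i['xy'],atz(w,i['xy'],.137)) for i in eyes.spot_point(w,'strainer_bar')])"
```

```text
bar mid [ 0.5928 -0.1184  0.144 ] yaw -10.437325786328913 len 0.06700631648152308
shift mm [ -3.0652   0.2762 143.4929] turn [0.0244 0.0309 0.2183] [  -0.0484    0.0383 -179.7817] q7 -96.52953359661797
[ 0.5857 -0.1137  0.2835] [-0.002  -0.0031 -0.0071 -0.0042  0.0001 -0.0004 -0.0011]
150 [139 110  85  76  76  77  77  77  77  80  93 110 130 142 147 147 146 148
 146 142 132 121 119 118 119 119 117 115 111 104 103 101]
165 [ 43  43  44  43  44  47  41  42  42  42  38  43  68 110 137 153 158 162
 160 160 159 155 145 127 110 101 101 102 101 102 102 102]
180 [ 43  43  41  44  46  40  38  40  39  40  40  59  95 131 151 155 157 159
 160 158 156 155 156 155 155 157 155 147 126 102  85  81]
195 [ 43  41  44  39  40  41  41  41  39  39  45  82 125 149 155 156 158 160
 158 156 148 135 118 103  91  89  90  90  89  89  81  66]
210 [42 41 40 41 39 41 40 39 38 37 46 58 75 84 87 87 89 89 90 91 89 92 92 90
 81 75 79 85 88 89 91 94]
225 [ 39  42  40  40  39  41  37  43  42  55 100 149 176 185 186 184 182 173
 145 118 106 104 104 106 104 104 105 104 104 104 104 104]
240 [ 37  40  38  39  39  37  41  39  51 100 157 191 206 210 210 210 211 210
 211 209 211 211 210 210 211 211 210 209 209 209 211 211]
255 [109 106 108 106 108 105 102 106 131 167 195 207 208 210 209 209 208 211
 210 210 209 209 210 210 211 209 209 210 210 209 209 210]
[([277.9, 205.1], array([ 0.5827, -0.1111,  0.137 ]))]
```

```bash
sed -i 's/<85/<60/;s/145,262,282,304/158,252,262,292/' c.py; python3 c.py
```

```text
bar mid [ 0.5837 -0.1121  0.144 ] yaw -11.688013339245222 len 0.07600850344601315
shift mm [ -3.3586   1.2621 143.8686] turn [ 0.0057 -0.0085  1.5501] [   0.0133    0.0088 -178.4499] q7 -96.53305594379898
```

```bash
python3 -m jog '[[[-0.003,0,0.04,0,0,1.5],[-0.003,0,0.08,0,0,1.5],[-0.003,0,0.115,0,0,1.5],[-0.003,0,0.143,0,0,1.5],[-0.003,0,0.143,0,0,1.5]]]' 1; python3 -m jog '[[[0,0,0,0,0,0],[0,0,0,0,0,0]]]' 0.5; python3 b.py w5
```

```text
clock: 9.1
position: [0.5809, -0.1115, 0.1382]
tcp_rot: [-3.125, 0.317, 0.01]
force: [-0.3, 0.5, 0.1]
opening: 1.005
finger_force: 0.0
clock: 9.35
position: [0.5847, -0.1118, 0.1428]
tcp_rot: [3.125, -0.317, 0.006]
force: [-0.3, 0.1, 1.2]
opening: 0.605
finger_force: 0.0
(np.float64(-11.574343876741578), np.float64(-101.57433535585406))
[([283.5, 297.5], 0.56, array([ 0.5824, -0.1127,  0.137 ]))]
[([321.9, 186.0], 0.67, array([ 0.5841, -0.108 ,  0.137 ]))]
[([230.9, 192.7], 0.93, array([ 0.5888, -0.0997,  0.137 ]))]
(array([ 0.5821, -0.1098,  0.1313]), [np.float64(0.003540994784975107), np.float64(0.0028995189742410726), np.float64(0.0018109337561783045)])
[ 436   26   79   78 1502] ((467.70147705078125, 74.50016021728516), (102.46971130371094, 36.37522888183594), 51.15916442871094) [ 0.6545 -0.1889  0.144 ] -145.3739847835572 0.0345359709124552
[  0 171  18  40 401] ((8.5, 190.5), (17.0, 39.0), 0.0) [ 0.6487 -0.0249  0.144 ] -24.888124296387666 0.014860230445481426
[317 223  16  40 389] ((324.8236999511719, 242.6040496826172), (39.915016174316406, 14.369403839111328), 81.25383758544922) [ 0.6061 -0.1332  0.144 ] 178.99862616516828 0.016081656828860848
[514 226  46  49 770] ((538.7928466796875, 248.5635528564453), (22.596141815185547, 60.5784797668457), 41.987213134765625) [ 0.5872 -0.2123  0.144 ] -44.309488785938484 0.02160816434063149
```

View pics/w5.png

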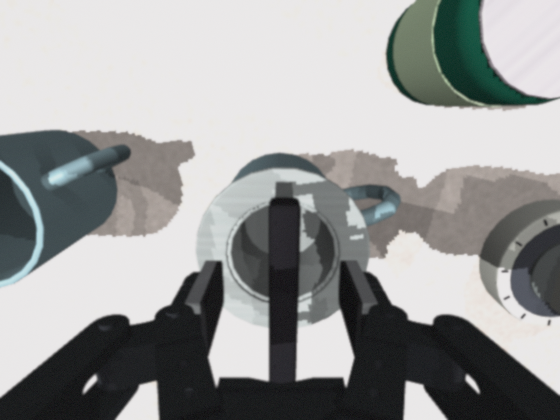

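The bar at column 284 lies straight, midway between the pads (columns 222 and 342), and its middle is near row 297. I close on it.

```bash
python3 -m jog '[[[0,0,0.002,0,0,0],[0,0,0.002,0,0,0],[0,0,0.002,0,0,0],[0,0,0.002,0,0,0],[0,0,0.002,0,0,0]]]' 0 60;python3 -m jog '[[[0,0,0,0,0,0],[0,0,0,0,0,0]]]'; python3 -m jog '[[[0,0,-0.006,0,0,0],[0,0,-0.012,0,0,0],[0,0,-0.02,0,0,0],[0,0,-0.03,0,0,0],[0,0,-0.03,0,0,0]]]'
```

```text
clock: 10.28
position: [0.583, -0.1115, 0.1385]
tcp_rot: [-3.125, 0.317, 0.001]
force: [-0.6, -0.2, -0.1]
opening: 0.131
finger_force: 58.8
clock: 10.52
position: [0.5832, -0.1115, 0.1387]
tcp_rot: [-3.126, 0.317, 0.0]
force: [0.4, -1.2, -1.6]
opening: 0.13
finger_force: 58.8
clock: 11.15
position: [0.5843, -0.1118, 0.1704]
tcp_rot: [3.125, -0.317, 0.005]
force: [-0.6, -0.3, -1.2]
opening: 0.134
finger_force: 58.8
```

```bash
python3 -m jog '[[[0,0,-0.015,0,0,0],[0,0,-0.04,0,0,0],[0,0,-0.07,0,0,0],[0,0,-0.1,0,0,0],[0,0,-0.125,0,0,0]]]';python3 -m jog '[[[0,0,0,0,0,0],[0,0,0,0,0,0]]]'; python3 - <<'E'
from h import *
for n in("scene","wrist","top"):
    p=grab(n)
    for t in("mug","ring_mark","photo_stand"):
        print(n,t,[(k["xy"],k["score"],atz(p,k["xy"],.003 if t=="ring_mark" else 0)) for k in eyes.spot_point(p,t)[:1]])
    cv2.imwrite(f"pics/{n}6.png",p["frame"])
    if n!="wrist":
        f=p["frame"].astype(int);b,g,r=f[...,0],f[...,1],f[...,2]
        m=((r-g>40)&(b-g>25)).astype(np.uint8);nn,l,s,c=cv2.connectedComponentsWithStats(m)
        i=1+s[1:,4].argmax();yx=np.argwhere(l==i);X=np.array([atz(p,(u,v),.003)[:2] for v,u in yx]).astype(np.float32)
        (cx,cy),rr=cv2.minEnclosingCircle(X);print("ring",n,s[i],cx,cy,rr,X.mean(0))
print(yaw_tool());delta([.516,.334,.30],-71.6)
E
```

```text
clock: 11.78
position: [0.5834, -0.1116, 0.296]
tcp_rot: [3.126, -0.317, 0.002]
force: [0.9, 0.3, -1.2]
opening: 0.127
finger_force: 58.8
clock: 12.02
position: [0.5825, -0.1115, 0.2929]
tcp_rot: [-3.126, 0.317, 0.002]
force: [0.0, -0.8, -2.5]
opening: 0.13
finger_force: 58.8
scene mug [([231.9, 239.5], 0.93, array([ 0.5872, -0.1117,  0.    ]))]
scene ring_mark [([410.0, 318.1], 0.76, array([0.5148, 0.3308, 0.003 ]))]
scene photo_stand [([410.8, 319.8], 0.85, array([0.5148, 0.3333, 0.    ]))]
ring scene [391 303  41  31 366] 0.5122393369674683 0.3314012885093689 0.04081645980477333 [0.5142 0.3324]
wrist mug [([278.9, 168.6], 0.78, array([ 0.5817, -0.1093,  0.    ]))]
wrist ring_mark []
wrist photo_stand []
top mug []
top ring_mark [([147.1, 220.8], 0.77, array([0.5198, 0.3347, 0.003 ]))]
top photo_stand [([151.5, 223.2], 0.6, array([0.5133, 0.3243, 0.    ]))]
ring top [133 208  32  32 296] 0.5129750370979309 0.3312237858772278 0.04073821008205414 [0.513  0.3308]
(np.float64(-11.570616243459636), np.float64(-101.57061621325695))
shift mm [-155.2511 -423.0724   -6.2138] turn [ -0.003   -0.0014 -29.9706] [ -0.0018   0.004  150.0294] q7 -97.86316380823231
```

View pics/scene6.png

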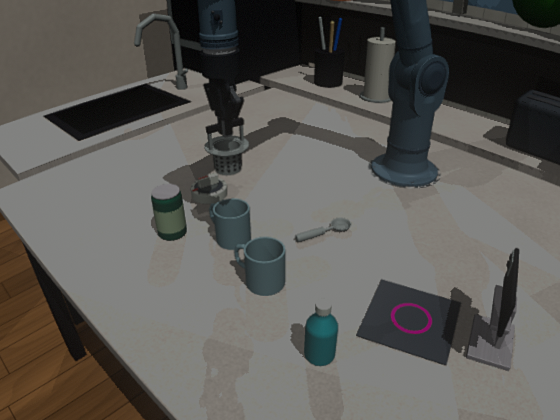

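The strainer is out and upright at (228,155), and the mug is still standing at (231,225). The ring centre comes to (0.513, 0.331) from both views. I carry the strainer there.

```bash
python3 -m jog '[[[-0.011,-0.03,-0.005,0,0,-2],[-0.026,-0.07,-0.01,0,0,-6],[-0.043,-0.115,-0.01,0,0,-10],[-0.06,-0.16,-0.01,0,0,-13],[-0.078,-0.21,-0.01,0,0,-15]]]'; python3 -c "
from h import *
delta([.513,.3313,.29],-71.6)"
```

```text
clock: 13.25
position: [0.548, 0.1125, 0.3044]
tcp_rot: [-3.14, -0.098, -0.002]
force: [0.8, 0.8, -0.9]
opening: 0.131
finger_force: 58.8
shift mm [ -21.3284 -220.5437   14.4624] turn [ -0.0089  -0.0614 -14.8217] [ -0.0889   0.0129 165.1783] q7 -106.36537316937215
```

```bash
python3 -m jog '[[[-0.005,-0.05,0,0,0,-4],[-0.01,-0.1,0,0,0,-8],[-0.015,-0.15,0,0,0,-12],[-0.019,-0.195,0.005,0,0,-15],[-0.021,-0.22,0.01,0,0,-15]]]';python3 -m jog '[[[0,0,0,0,0,0],[0,0,0,0,0,0],[0,0,0,0,0,0],[0,0,0,0,0,0]]]'; cat > d.py <<'E'
from h import *
w=grab("wrist");cv2.imwrite("pics/w7.png",w["frame"])
o=get_obs();print(o["position"],yaw_tool(),R.from_rotvec(o["tcp_rot"]).as_matrix()[:,2])
P={n:grab(n) for n in("scene","top")};P["wrist"]=w
for n in("scene","top"):cv2.imwrite(f"pics/{n}7.png",P[n]["frame"])
for t in("strainer","strainer_bar"):
    rs=[]
    for n in P:
        k=eyes.spot_point(P[n],t)[:1]
        if k: print(n,t,k[0]["xy"],k[0]["score"]);rs.append(ray(P[n],k[0]["xy"]))
    if len(rs)>1:print(tri(rs))
for n,t in(("wrist","ring_mark"),("scene","mug"),("scene","spare_mug")):
    print(n,t,[(k["xy"],k["score"],atz(P[n],k["xy"],.003)) for k in eyes.spot_point(P[n],t)[:1]])
delta([.513,.3313,.2537],-71.6)
E
python3 d.py
```

```text
clock: 13.88
position: [0.5118, 0.3334, 0.2945]
tcp_rot: [-3.096, -0.514, -0.0]
force: [-0.0, -0.4, -1.7]
opening: 0.133
finger_force: 58.8
clock: 14.38
position: [0.5156, 0.3267, 0.294]
tcp_rot: [3.101, 0.499, 0.001]
force: [0.0, -0.3, -0.9]
opening: 0.133
finger_force: 58.8
[0.5154 0.327  0.294 ] (np.float64(18.310697822733736), np.float64(-71.68931200676118)) [ 0.0005 -0.0002 -1.    ]
scene strainer [425.6, 240.3] 0.58
top strainer [119.5, 220.8] 0.57
wrist strainer [282.1, 219.7] 0.58
(array([0.5159, 0.3266, 0.1935]), [np.float64(0.0008802652558180659), np.float64(0.0014122869481729557), np.float64(0.0009889881043174899)])
scene strainer_bar [434.9, 193.7] 0.78
top strainer_bar [96.2, 215.7] 0.77
wrist strainer_bar [278.7, 302.6] 0.86
(array([0.5206, 0.3284, 0.2935]), [np.float64(0.004640624521408215), np.float64(0.002697567622338747), np.float64(0.005639298633216636)])
wrist ring_mark [([276.7, 167.3], 0.57, array([0.5156, 0.3316, 0.003 ]))]
scene mug [([228.7, 237.1], 0.85, array([ 0.5888, -0.1213,  0.003 ]))]
scene spare_mug [([266.4, 281.1], 0.69, array([0.6331, 0.0531, 0.003 ]))]
shift mm [-0.6747 -3.5449 40.0761] turn [-0.0022  0.0012  0.0337] [  -0.0018   -0.0035 -179.9663] q7 -116.14697248015112
```

View pics/w7.png

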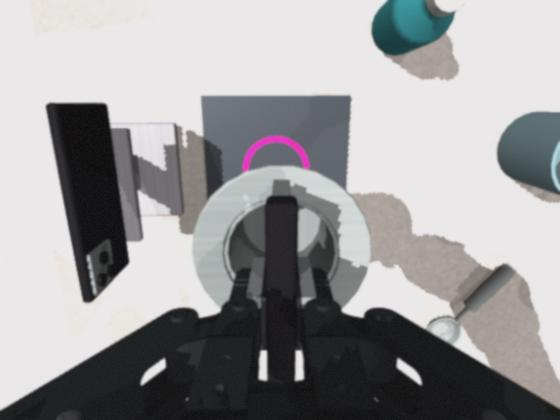

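The mat edges are square with the image: top edge at row 96, right edge at column 350. The bar is at column 281 and the ring is at (276,167), behind the strainer. The phone at the left looks slanted, so I check its yaw numerically.

```bash
python3 - <<'E'
from h import *
w=grab("wrist"); c=np.array([.513,.3313])
for yaw in(13.3,18.3,23.3):
    a=np.radians(yaw);x=np.array([np.cos(a),np.sin(a)]);y=np.array([-x[1],x[0]])
    pts=[[*(c+y*.14+x*sx*.0775),z] for sx in(-1,1) for z in(.173,.1)]
    print(yaw,proj(w,pts).round().tolist())
a=np.radians(18.3)
for q in[(50,104),(88,300),(107,104),(128,262)]:
    for z in(.173,.1):print(q,z,atz(w,q,z))
# mat edge directions from wrist image
for A,B in[((203,96),(350,96)),((350,96),(347,185))]:
    d=atz(w,A,.003)-atz(w,B,.003);print("mat edge",np.degrees(np.arctan2(d[1],d[0])))
g=w["frame"][60:330,20:150]
cv2.imwrite("pics/ph.png",cv2.resize(g,None,fx=2.2,fy=2.2))
E
```

```text
13.3 [[91.0, 289.0], [129.0, 252.0], [75.0, 82.0], [123.0, 87.0]]
18.3 [[101.0, 303.0], [137.0, 263.0], [67.0, 101.0], [116.0, 101.0]]
23.3 [[112.0, 316.0], [146.0, 274.0], [61.0, 120.0], [111.0, 116.0]]
(50, 104) 0.173 [0.5369 0.4992 0.173 ]
(50, 104) 0.1 [0.522  0.5438 0.1   ]
(88, 300) 0.173 [0.395  0.4505 0.173 ]
(88, 300) 0.1 [0.3373 0.4804 0.1   ]
(107, 104) 0.173 [0.5489 0.4623 0.173 ]
(107, 104) 0.1 [0.5377 0.4957 0.1   ]
(128, 262) 0.173 [0.4384 0.4263 0.173 ]
(128, 262) 0.1 [0.3938 0.4488 0.1   ]
mat edge 108.43617598613567
mat edge 19.69220068770848
```

View pics/top7.png

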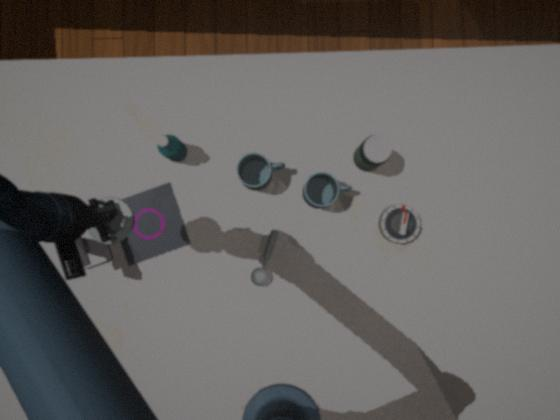

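The projected phone model at yaw 18.3° matches the picture, so the bar is already broadside. In the top view the mug stands at (322,190) and the timer still reads zero. I do the final lowering.

```bash
python3 -m jog '[[[0,-0.001,0.01,0,0,0],[-0.001,-0.003,0.02,0,0,0],[-0.001,-0.0045,0.03,0,0,0],[-0.001,-0.0045,0.037,0,0,0],[-0.001,-0.0045,0.0415,0,0,0]]]';python3 -m jog '[[[0,0,0,0,0,0],[0,0,0,0,0,0],[0,0,0,0,0,0],[0,0,0,0,0,0],[0,0,0,0,0,0]]]'>/dev/null;python3 -m jog '[[[0,0,0,0,0,0],[0,0,0,0,0,0],[0,0,0,0,0,0]]]'; python3 d.py
```

```text
clock: 15.65
position: [0.5123, 0.3319, 0.2515]
tcp_rot: [3.101, 0.503, -0.001]
force: [-0.9, 0.1, -1.7]
opening: 0.13
finger_force: 58.8
clock: 16.65
position: [0.5124, 0.3321, 0.2523]
tcp_rot: [-3.101, -0.503, 0.0]
force: [-0.4, -0.6, -0.7]
opening: 0.128
finger_force: 58.8
[0.5124 0.3321 0.2523] (np.float64(18.43024857293417), np.float64(-71.56975142296281)) [-0.  0. -1.]
scene strainer [424.7, 259.2] 0.68
top strainer [129.3, 221.9] 0.92
wrist strainer [280.5, 222.3] 0.9
(array([0.511 , 0.3288, 0.148 ]), [np.float64(0.0018342039815220162), np.float64(0.004602480321982108), np.float64(0.00289468177881827)])
scene strainer_bar [435.9, 215.2] 0.55
top strainer_bar [106.3, 217.3] 0.9
wrist strainer_bar [281.8, 302.9] 0.65
(array([0.5171, 0.3323, 0.2514]), [np.float64(0.003370181733476817), np.float64(0.0044000048232652805), np.float64(0.005264431963551224)])
wrist ring_mark [([280.0, 171.6], 0.87, array([0.5162, 0.3341, 0.003 ]))]
scene mug [([232.7, 237.9], 0.89, array([ 0.5842, -0.112 ,  0.003 ]))]
scene spare_mug [([265.0, 284.6], 0.82, array([0.6427, 0.0587, 0.003 ]))]
shift mm [ 0.288   0.8815 -1.4003] turn [-0.0008 -0.0031  0.0258] [   0.0048   -0.0012 -179.9742] q7 -117.60138068750891
```

```bash
python3 -m jog '[[[0.001,0,-0.001,0,0,0],[0.001,0,-0.001,0,0,0],[0.001,0,-0.001,0,0,0],[0.001,0,-0.001,0,0,0],[0.001,0,-0.001,0,0,0]]]';python3 -m jog '[[[0,0,0,0,0,0],[0,0,0,0,0,0],[0,0,0,0,0,0],[0,0,0,0,0,0],[0,0,0,0,0,0]]]'; python3 -c "
from h import *
print(manip.hand_in())"
```

```text
clock: 17.88
position: [0.5133, 0.3324, 0.2532]
tcp_rot: [3.101, 0.503, -0.0]
force: [-0.2, -0.1, -0.4]
opening: 0.131
finger_force: 58.8
clock: 18.5
position: [0.5134, 0.3324, 0.2533]
tcp_rot: [-3.101, -0.503, -0.0]
force: [-0.3, 0.9, -0.8]
opening: 0.127
finger_force: 58.8
the job is handed in; nothing more can be done
None
```

Handed in at 18.5 s (no verdict came back): the timer reads zero to within about 1°, the mug still stands in place, and the strainer is held still and upright over the pink ring, its underside about 15 cm up and the bar broadside to the phone.

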